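# Start a timed plate shake

### The arm

A 6-joint arm with a two-finger parallel gripper is mounted at the origin on the work surface. World frame = base frame: x ahead of the robot, y to its left, z up, the work surface at z = 0. Lengths are in mm, angles in rad, forces in N, time in s.
With the tool pointing down it reaches from about 275 to 825 mm from the base axis. Payload 4.9 kg.
Tool frame: the origin (TCP) lies at the very end of the fingers, on their centre line; the grasp point (between the pads) lies 19 mm behind it; z points along the fingers, y is the line along which they close (so a half turn about z gives the same grasp; the last joint's range is limited). The gripper opens to 85 mm and grips with 20 to 120 N. Pads are 22 mm wide; open, the fingers measure 114 mm over their backs; the gripper's body (76 mm by 85 mm) begins 54 mm behind the grasp point. The pads swing forward as they close: fully open they stand 13 mm farther back than shut.
Start: joints at [1.019, 0.326, -0.193, 1.052, 0, 1.437], TCP at [223.159, 502.711, 231.281] pointing down, gripper open.
Joint ranges: [-2.65, 2.65], [-0.97, 1.79], [-1.3, 1.35], [-1.93, 2.1], [-1.47, 1.37], [-3.14, 3.14]. Speed limits (rad/s): [2.57, 2.57, 3.14, 3.14, 3.14, 3.14].

### API

Orientations are given as [roll, pitch, yaw] about the fixed x, y, z axes, in that order (R = Rz(yaw) Ry(pitch) Rx(roll)).
In Python, from bench import bot, solve_ik, imaging gives the robot as it stands. Calls block until the motion is done:
- bot.move_ptp(position, orientation): joint-space move of the TCP to a pose.
- bot.movel(position, rot=None, max_speed=150, threshold=None): straight line of the TCP; rot=None keeps the orientation; max_speed is the mean speed in mm/s. With threshold (N) it stops when the force on the tool has changed by that much, and returns True; else False.
- bot.move_j(angles): joint-space move.
- bot.grip(opening, effort=None): opening from 0.0 (shut) to 1.0 (fully open); effort is the grip in N (None keeps the last); returns when the fingers have stopped.
- bot.dwell(seconds).
- solve_ik(position, orientation): joint angles nearest the present ones, or None.
- bot.get_state(): the state.
- imaging.capture(name): name is "scene" or "top" or "wrist"; returns the picture (400x640x3 uint8, blue, green, red); there is no depth.
- imaging.camera_model(name): a dict with "K" (3x3 intrinsics, pixels), "k1" (the pictures are not rectified: a ray, as slopes to the right and down, at radius r is drawn at 1 + k1 r^2 times it, then the intrinsics apply), "position" and "rotation" of the camera in the world. Camera axes: x right, y up, looking along -z (the intrinsics and any distortion apply to the point x, -y, -z); pixel columns grow to the right and rows downward; lengths in mm; the calibration is good to about 2 mm. A picture is of the moment at which its call begins: read the wrist's pose just before it. camera_model takes no time and is no camera call; for the wrist camera it gives the pose at the moment of the call.
A pose or a line that the arm cannot do raises bot.IKError and nothing moves.
- bot.sign_off(): hands the job in; it is judged then, once.
The state is a dict: "t": time; "qpos": joint angles; "joint_velocities": joint speeds; "effort": joint torques, N m; "tcp_pos": TCP position; "orientation": TCP orientation; "contact_force": force on the tool from outside, world axes, zero at the start; "wrist_torque": the same for the moment, N m; "opening": opening from 0.0 (shut) to 1.0 (fully open); "gripper_force": force on a finger pad.
Only numpy, scipy, OpenCV 4.12 (cv2) and the standard library are available. Lean on these libraries where they do the work, as an engineer would, in place of code of your own. Each camera call takes 0.05 s, during which the arm holds its last target. There are 200 camera calls.

### The job

Start the timed shaking of the plate with your fingertips: push the shaker's raised teal lid down until it is fully shut, without slamming it, next switch the shaker on by pressing the raised, green-marked end of the black rocker on its front panel until it snaps over, and last press the green start key of the yellow timer right down and let it go. Only push and press: nothing is to be gripped, lifted or carried, and the timer stays lying where it is. Do not press its red key, do not turn the shaker's speed dial, and leave the other things on the bench alone.

Things in the scene. Friction and masses are not known exactly. Their poses are not given: they have to be found in the camera images.
- shaker: heavy plate shaker, does not move: cream housing, teal lid behind, sloping console in front. Origin on the bench under it; own x runs -160 (front) to +130 mm, own y +-110 mm (+y left seen from the robot), z up. The console panel, x -160 to -70 mm, rises away from the robot at 0.25 rad, 52 to 75 mm high: rocker at y -62 mm, display, speed dial at y +78 mm. Shut lid's top: 116 mm high.
- lid (a joint): lid angle in rad: 0 = fully shut (flat on the housing), grows as the lid opens; starts raised by 0.45 to 0.75. A friction hinge along the rear edge: it stays where it is left, and about 2 to 4 N downward near the front edge closes it.
- lid_push (a point): point on top of the lid, on its middle line, 170 mm from the hinge line and 36 mm behind the lid's front face; turns with the lid. The lid is a stiff hood 206 mm deep, 224 mm wide, 30 mm high, with a 12 mm deep, 70 mm wide finger lip on its front.
- lid_hinge (a point): middle of the lid's hinge line, 86 mm above the bench at the rear edge of the shaker; the line runs along the shaker's y. The shut lid's top is 30 mm above it.
- rocker (a joint): power rocker angle in rad: 0 = off (starts here), 0.35 = on, its hard stop. Snap action: past half way it goes over by itself and stays. About 4 N at the raised end tips it.
- rocker_on (a point): point on the raised (on) half of the black rocker, at its green mark, 13 mm from the pivot. The rocker is 36 mm long across the panel (shaker's y), 24 mm wide; the on half is the right (-y) one. Off, its face rises at 0.35 rad to its outer end, 11 mm above the panel; on, it lies 5 mm above the panel and parallel to it, so this point travels about 4.5 mm down.
- dial_mark (a point): rim of the grey speed dial (36 mm across, 16 mm high) at its white line; the dial turns easily and must stay as set.
- timer: loose yellow bench timer lying flat on rubber feet, 110 to 200 g, 78 mm (its own x) by 106 mm (its own y) by 22 mm high; origin at the centre of its underside. The display is on its far (+x) half, two keys lie along the near (-x) edge.
- start_key (a joint): travel of the green key in m: 0 = up, 0.004 = right down. About 1 N starts it and 3.3 N takes it down; it springs back.
- start_key_top (a point): centre of the green key's top, which faces up, 27 mm above the timer's underside, 18 mm towards -x and 30 mm towards -y from the timer's centre. The key is 18 by 24 mm (long along the timer's y) and stands 5 mm proud.
- stop_key (a joint): travel of the red key in m: 0 = up, 0.004 = right down. The same size and spring as the green one.
- stop_key_top (a point): centre of the red key's top, 60 mm from the green key, on the +y side of the timer.
- tip_box: loose yellow box with a frosted lid and rows of white pipette tips, 82 x 116 x 58 mm, origin under its centre
- magnet_rack: loose black magnetic tube rack, 75 x 125 x 36 mm, origin under its centre
- trough: loose white open reagent trough, 85 x 125 x 32 mm, origin under its centre
- bottle_a: loose small white bottle with purple cap, 52 mm across, 105 mm high, origin under its centre
- bottle_b: loose small white bottle with red cap, 52 mm across, 105 mm high, origin under its centre
- flask: loose conical glass flask, 84 mm across the foot, 136 mm high, origin under its centre
- pipette: loose multichannel pipette lying on the bench, black handle, red head, about 240 mm long (its own x, head at +x), 95 mm wide, 35 mm high, origin under its middle on the bench
Things that resemble listed ones, but are neither listed nor needed, are in the scene too. What is shaped like the timer but blue is not meant.

How it is judged:
By the outcome, as a careful person would: the job done as asked, in the order asked, and still so for the second after the job is handed in, with the robot touching nothing.
It also fails if it takes over 51 s, if anything falls off the work surface, if the arm or the gripper's body presses on something with over 40 N, if the wrist force passes 120 N, or if a joint passes its speed limit or range.

## Working session

There is one attempt and no reset: what is moved stays moved. The work goes in short steps, each a Python script; the robot and the scene stay as the last script left them, time stands still between calls to the robot, and variables do not carry over. Pictures are saved under pics/ and viewed, at most 10 in all, crops included, and the job is handed in when it is done.

```bash
mkdir -p pics; ls
python3 - <<'E'
from bench import bot, imaging
import cv2
for n in ("scene","top"):
    im=imaging.capture(n); cv2.imwrite(f"pics/{n}0.png",im)
    m=imaging.camera_model(n); print(n,m)
print(bot.get_state()["t"])
E
```

```text
pics
scene {'K': array([[370.50323862,   0.        , 318.53571715],
       [  0.        , 370.50323862, 198.44051672],
       [  0.        ,   0.        ,   1.        ]]), 'k1': -0.07140825441503033, 'position': array([1348.69793738,   61.77739162, 1064.90926886]), 'rotation': array([6.97784929e-01, 6.97449123e-04, 1.69715959e+00])}
top {'K': array([[507.30300795,   0.        , 319.36138573],
       [  0.        , 507.30300795, 203.84393082],
       [  0.        ,   0.        ,   1.        ]]), 'k1': -0.06868360163862502, 'position': array([ 171.55893907,  -17.53585297, 2012.70241761]), 'rotation': array([ 0.21424801,  0.00396562, -1.64224107])}
0.1
```

View pics/scene0.png

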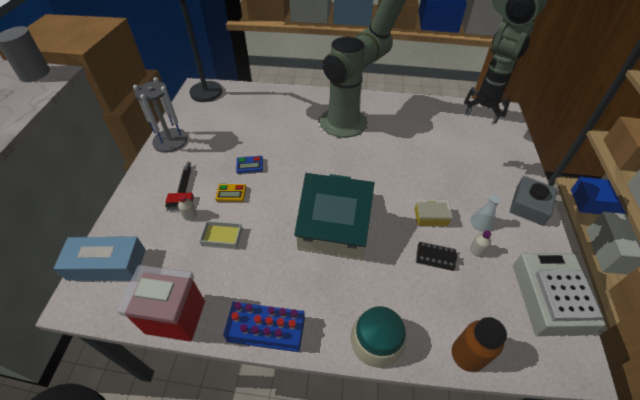

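View pics/top0.png

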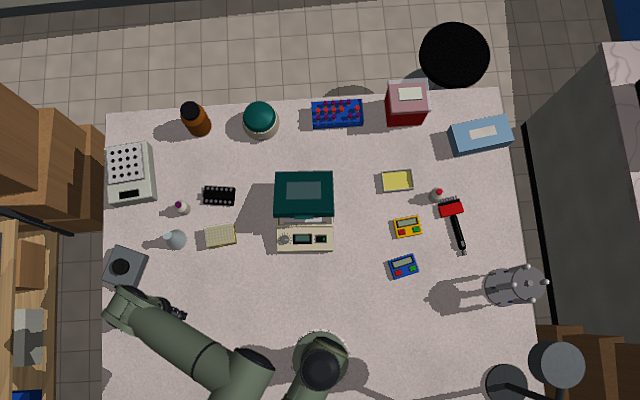

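Scene and top views: the shaker is at top (305,212), with its teal lid behind and console in front (rocker about (320,239), dial (284,239)). The yellow timer is at top (406,227). The similar blue one at (403,266) is not meant. I'll enlarge the top view to confirm.

```bash
cat > h.py <<'E'
import numpy as np, cv2
from scipy.spatial.transform import Rotation as R
from bench import imaging
def ray(name,u,v,m=None):
    m=m or imaging.camera_model(name); K=m["K"]
    # k1 model: draw = s*(1+k1 r^2) -> OpenCV radial term
    p=cv2.undistortPoints(np.array([[[u,v]]],float),K,np.array([m["k1"],0,0,0,0.]))[0,0]
    rot=np.asarray(m["rotation"]); M=R.from_euler("xyz",rot).as_matrix() if rot.shape==(3,) else rot
    return np.asarray(m["position"]), M@np.array([p[0],-p[1],-1])
def at_z(name,u,v,z,m=None):
    o,d=ray(name,u,v,m); return o+d*(z-o[2])/d[2]
def project(name,P,m=None):
    m=m or imaging.camera_model(name); M=R.from_euler("xyz",m["rotation"]).as_matrix()
    c=(np.asarray(P,float).reshape(-1,3)-m["position"])@M; c=c*[1,-1,-1]
    return cv2.projectPoints(c,np.zeros(3),np.zeros(3),m["K"],np.array([m["k1"],0,0,0,0.]))[0][:,0]
E
python3 - <<'E'
import cv2
im=cv2.imread("pics/top0.png")
a=cv2.resize(im[165:260,265:345],None,fx=6,fy=6,interpolation=cv2.INTER_CUBIC)
b=cv2.resize(im[210:245,385:430],None,fx=6,fy=6,interpolation=cv2.INTER_CUBIC)
b=cv2.copyMakeBorder(b,0,a.shape[0]-b.shape[0],10,0,cv2.BORDER_CONSTANT)
cv2.imwrite("pics/crop1.png",cv2.hconcat([a,b])); print(a.shape,b.shape)
from h import *
print(at_z("top",320,355,0), at_z("top",406,227,22), at_z("scene",231,193,22))
E
```

```text
(570, 480, 3) (570, 280, 3)
[ 1.69927598e+01 -9.27586984e-01  2.27373675e-13] [ 485.11799227 -377.96003887   22.        ] [ 495.98171556 -376.88655334   22.        ]
```

View pics/crop1.png

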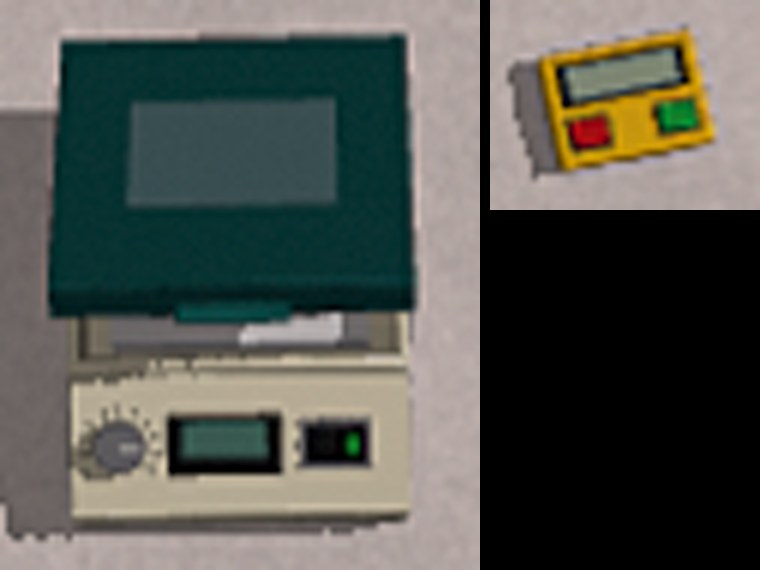

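The crop confirms the shaker: green rocker mark at crop (353,443), dial at (118,447), lid raised. It also confirms the yellow timer, with the green key at right (678,115) and the red at left (590,133). I'll fit both poses with the given geometry.

```bash
cat > fit.py <<'E'
from h import *
from scipy.optimize import least_squares
c1=lambda x,y:(265+(x+.5)/6-.5,165+(y+.5)/6-.5)
c2=lambda x,y:(385+(x-490+.5)/6-.5,210+(y+.5)/6-.5)
mt,ms=imaging.camera_model("top"),imaging.camera_model("scene")
def lid(d,y,h,a): return [130-d*np.cos(a)+h*np.sin(a),y,86+d*np.sin(a)+h*np.cos(a)]
def world(p,P): c,s=np.cos(p[2]),np.sin(p[2]); P=np.array(P,float); return np.c_[p[0]+c*P[:,0]-s*P[:,1],p[1]+s*P[:,0]+c*P[:,1],P[:,2]]
def shk(p):
    a=p[3]
    return world(p,[(-160,110,52),(-160,-110,52),(-70,110,75),(-70,-110,75),(-115-3,-74.5,73),
      lid(0,112,30,a),lid(0,-112,30,a),lid(206,112,30,a),lid(206,-112,30,a),
      lid(206,112,0,a),lid(206,-112,0,a)])
obs=[c1(72,516),c1(406,514),c1(70,378),c1(408,372),c1(353,443),c1(62,40),c1(405,36),c1(52,292),c1(412,287),c1(52,314),c1(412,310)]
sc=[(297,236),(367,244),(308,176),(374,181)]
def f(p):
    W=shk(p); return np.r_[(project("top",W,mt)-obs).ravel(),(.5*(project("scene",W[5:9],ms)-sc)).ravel()]
r=least_squares(f,[530,0,0,.6],loss="soft_l1"); S=r.x
tim=[(39,53,22),(39,-53,22),(-39,-53,22),(-39,53,22),(-18,-30,27),(-18,30,27)]
ot=[c2(540,60),c2(688,30),c2(714,138),c2(560,170),c2(678,115),c2(590,133)]
q=least_squares(lambda p:(project("top",world(p,tim),mt)-ot).ravel(),[485,-378,0]); T=q.x
if __name__=="__main__":
    np.set_printoptions(precision=2,suppress=True)
    print("shaker",S);print(r.fun[:22].reshape(-1,2));print(2*r.fun[22:].reshape(-1,2))
    print("timer",T);print(q.fun.reshape(-1,2))
    print("lip/push",world(S,[lid(170,0,30,S[3]),lid(206,0,30,S[3]),lid(170,0,30,0)]))
    print("rocker_on",world(S,[(-115-2,-62-12.2,63.5+9)]))
    print("start",world(T,[(-18,-30,27)]))
E
python3 fit.py
```

```text
shaker [576.59  20.93  -0.06   0.47]
[[-0.24  0.38]
 [ 0.76 -0.17]
 [-0.38 -0.48]
 [ 0.07 -0.38]
 [ 0.28  0.3 ]
 [-0.26  0.07]
 [ 0.14 -0.2 ]
 [-1.08 -0.34]
 [ 0.57 -0.49]
 [-0.4   1.04]
 [ 0.47  0.74]]
[[ 68.21  10.12]
 [-73.86  -8.91]
 [ 65.99   5.38]
 [-69.61  -8.9 ]]
timer [ 488.34 -383.3     0.12]
[[-0.78 -0.4 ]
 [ 0.3  -0.42]
 [ 0.49  0.47]
 [ 0.22  0.26]
 [-0.11  0.09]
 [-0.12 -0.02]]
lip/push [[568.69  21.37 189.83]
 [536.66  23.16 206.16]
 [536.65  23.16 116.  ]]
rocker_on [[455.63 -46.62  72.5 ]]
start [[ 474.11 -415.26   27.  ]]
```

```bash
sed -i 's/^sc=.*/sc=[(367,244),(297,236),(374,181),(308,176)]/' fit.py; python3 fit.py
python3 - <<'E'
from bench import bot,solve_ik
import numpy as np
s=bot.get_state(); print({k:np.round(s[k],3) for k in ("t","orientation","contact_force","opening")})
for p in ([570,21,230],[460,-47,130],[474,-415,130]):
    for r in ([np.pi,0,0],[np.pi,0,np.pi/2],[np.pi,0,-np.pi/2],[np.pi,0,np.pi]):
        q=solve_ik(p,r); print(p,np.round(r,2),None if q is None else np.round(q,2))
E
```

```text
shaker [576.69  21.63  -0.05   0.47]
[[-0.34  0.42]
 [ 0.66 -0.24]
 [-0.53 -0.44]
 [-0.08 -0.44]
 [ 0.16  0.25]
 [-0.51  0.12]
 [-0.12 -0.26]
 [-1.24 -0.24]
 [ 0.39 -0.5 ]
 [-0.56  1.13]
 [ 0.3   0.72]]
[[-1.47  2.12]
 [-3.57 -0.81]
 [ 0.19  0.39]
 [-3.42 -3.8 ]]
timer [ 488.34 -383.3     0.12]
[[-0.78 -0.4 ]
 [ 0.3  -0.42]
 [ 0.49  0.47]
 [ 0.22  0.26]
 [-0.11  0.09]
 [-0.12 -0.02]]
lip/push [[568.64  22.07 189.63]
 [536.58  23.8  205.91]
 [536.75  23.79 116.  ]]
rocker_on [[455.85 -46.14  72.5 ]]
start [[ 474.11 -415.26   27.  ]]
{'t': np.float64(0.1), 'orientation': array([-3.14 , -0.   ,  2.724]), 'contact_force': array([-0.218,  0.515,  0.344]), 'opening': np.float64(1.002)}
[570, 21, 230] [3.14 0.   0.  ] [-0.09  0.36 -0.14  1.07  0.    3.05]
[570, 21, 230] [3.14 0.   1.57] [-0.09  0.36 -0.14  1.07  0.    1.48]
[570, 21, 230] [ 3.14  0.   -1.57] [-0.09  0.36 -0.14  1.07  0.   -1.66]
[570, 21, 230] [3.14 0.   3.14] [-0.09  0.36 -0.14  1.07  0.   -0.09]
[460, -47, 130] [3.14 0.   0.  ] [-0.26  0.27 -0.56  0.74  0.    2.88]
[460, -47, 130] [3.14 0.   1.57] [-0.26  0.27 -0.56  0.74  0.    1.31]
[460, -47, 130] [ 3.14  0.   -1.57] [-0.26  0.27 -0.56  0.74  0.   -1.83]
[460, -47, 130] [3.14 0.   3.14] [-0.26  0.27 -0.56  0.74  0.   -0.26]
[474, -415, 130] [3.14 0.   0.  ] [-0.84  0.55 -0.11  0.91  0.    2.31]
[474, -415, 130] [3.14 0.   1.57] [-0.84  0.55 -0.11  0.91  0.    0.73]
[474, -415, 130] [ 3.14  0.   -1.57] [-0.84  0.55 -0.11  0.91  0.   -2.41]
[474, -415, 130] [3.14 0.   3.14] [-0.84  0.55 -0.11  0.91  0.   -0.84]
```

Run:
```python
from bench import bot,imaging
import numpy as np, cv2
from fit import S,world,lid
O=[np.pi,0,np.pi/2+S[2]]
def st(l):
    s=bot.get_state(); print(l,round(s["t"],2),np.round(s["tcp_pos"],1),np.round(s["contact_force"],1))
bot.grip(0.0,20); st("shut")
P=world(S,[lid(170,0,30,S[3]),lid(170,0,30,0)])
bot.move_ptp(P[0]+[0,0,45],O); st("above")
h=bot.movel(P[0]-[0,0,8],max_speed=40,threshold=2.5); st(("touch",h))
bot.movel(P[1]+[0,0,8],max_speed=35); st("near shut")
h=bot.movel(P[1]-[0,0,8],max_speed=10,threshold=14); st(("shut",h))
bot.movel(P[1]+[0,0,50],max_speed=120); st("up")
R=world(S,[(-118,-62-14,73)])[0]
bot.move_ptp(R+[-40,0,130],O); st("over rocker")
m=imaging.camera_model("wrist"); im=imaging.capture("wrist"); cv2.imwrite("pics/w1.png",im)
import pickle; pickle.dump(m,open("w1.pkl","wb"))
im=imaging.capture("top"); cv2.imwrite("pics/top1.png",im)
```

```text
shut 0.87 [223.2 502.7 231.3] [0.4 0.3 0.6]
above 2.99 [568.5  23.  234.6] [0.2 1.3 0.4]
('touch', False) 4.47 [568.7  22.1 181.7] [ 0.1 -0.7  1.1]
near shut 6.5 [536.7  23.8 124. ] [0.2 0.  0.8]
('shut', True) 7.42 [536.6  23.8 116. ] [-1.8 -0.2  5.1]
up 7.99 [536.6  23.8 165.6] [-0.1  0.1  0.1]
over rocker 8.63 [414.8 -48.1 202.8] [ 0.6 -0.7 -0.9]
```

View pics/w1.png

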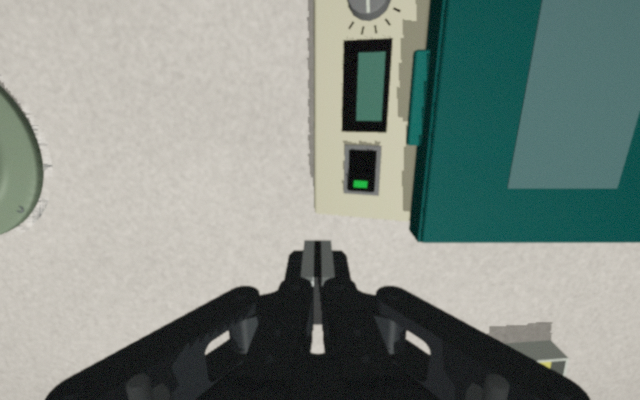

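The wrist view shows the lid flat, with the rocker at (362,170), its green mark at (361,184), and the lid's front right corner at about (418,240). I'll check these against the model.

Run:
```python
from h import *; import pickle
from fit import S,T,world,lid
m=pickle.load(open("w1.pkl","rb"))
np.set_printoptions(precision=1,suppress=True)
print("green meas",at_z("wrist",361,184,72,m)," model",world(S,[(-115-2,-62-12.2,72.5)]))
print("rocker outer/inner black ends",at_z("wrist",361,192,74,m),at_z("wrist",362,150,66,m))
for a in (0,.03,.06): print(a,project("wrist",world(S,[lid(206,-112,30,a),lid(206,-112,0,a)]),m), project("top",world(S,[lid(206,112,30,a),lid(206,-112,30,a)])))
print("panel corners",project("wrist",world(S,[(-160,-110,52),(-70,-110,75)]),m), "mark model", project("wrist",world(S,[(-117,-74.2,72.5)]),m))
im=cv2.imread("pics/top1.png"); w=cv2.imread("pics/w1.png")
a=cv2.resize(im[165:260,265:345],None,fx=4,fy=4,interpolation=cv2.INTER_CUBIC)
b=cv2.resize(w[130:255,330:430],None,fx=3,fy=3,interpolation=cv2.INTER_CUBIC); 
a=cv2.copyMakeBorder(a,0,0,0,10,cv2.BORDER_CONSTANT); b=cv2.copyMakeBorder(b,0,a.shape[0]-b.shape[0],0,0,cv2.BORDER_CONSTANT)
cv2.imwrite("pics/crop2.png",cv2.hconcat([a,b]))
```

```text
green meas [453.2 -44.9  72. ]  model [[455.9 -46.1  72.5]]
rocker outer/inner black ends [452.8 -51.9  74. ] [455.3 -14.8  66. ]
0 [[420.1 243.8]
 [409.6 229.4]] [[274.2 226.9]
 [333.3 225.9]]
0.03 [[423.8 247.2]
 [411.7 232.1]] [[274.1 226.4]
 [333.3 225.3]]
0.06 [[427.9 250.7]
 [414.1 234.9]] [[273.9 225.8]
 [333.4 224.7]]
panel corners [[317.  214.5]
 [412.8 222.8]] mark model [[364.  185.3]]
```

View pics/crop2.png

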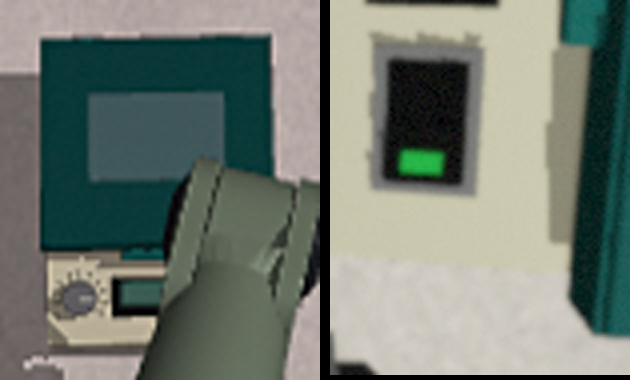

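Both views agree with a fully shut lid: the tip stopped hard at z = 116.0, and the corner matches angle 0. The rocker matches to about 3 mm. Pressing it now, then moving over the timer.

Run:
```python
from bench import bot,imaging
import numpy as np, cv2, pickle
from scipy.spatial.transform import Rotation as Ro
from fit import S,T,world
def st(l):
    s=bot.get_state(); print(l,round(s["t"],2),np.round(s["tcp_pos"],1),np.round(s["contact_force"],1))
O=[np.pi,0,np.pi/2+S[2]]
OT=(Ro.from_euler("z",S[2])*Ro.from_euler("y",-.25)*Ro.from_euler("z",-S[2])*Ro.from_euler("xyz",O)).as_euler("xyz")
z=Ro.from_euler("xyz",OT).as_matrix()[:,2]; print("tool z",z.round(2))
p0=world(S,[(-115,-62-14.5,63.5)])[0]+[-1.5,.6,0]   # on panel
n=-z
bot.move_ptp(p0+n*40,OT); st("over")
bot.movel(p0+n*14,max_speed=60); st("close")
h=bot.movel(p0+n*2.5,max_speed=10,threshold=13); st(("pressed",h, ))
print("height above panel",np.dot(bot.get_state()["tcp_pos"]-p0,n).round(2))
bot.dwell(.2); st("hold")
bot.movel(p0+n*50,max_speed=120); st("back")
R=world(S,[(-118,-62-14,73)])[0]
bot.move_ptp(R+[-40,0,130],O)
cv2.imwrite("pics/w2.png",imaging.capture("wrist"))
K=world(T,[(-18,-30,27)])[0]
OK=[np.pi,0,np.pi/2+T[2]]
bot.move_ptp(K+[-20,0,150],OK); st("timer")
m=imaging.camera_model("wrist"); im=imaging.capture("wrist"); cv2.imwrite("pics/w3.png",im); pickle.dump(m,open("w3.pkl","wb"))
w=cv2.imread("pics/w2.png")
b=cv2.resize(w[130:230,310:430],None,fx=3,fy=3,interpolation=cv2.INTER_CUBIC)
b=cv2.copyMakeBorder(b,0,400-b.shape[0],0,0,cv2.BORDER_CONSTANT)
cv2.imwrite("pics/crop3.png",cv2.hconcat([im[:,200:],b]))
```

```text
tool z [ 0.25 -0.01 -0.97]
over 9.36 [447.  -47.2 102.4] [ 0.6 -0.9  0.4]
close 9.94 [453.  -47.8  77.1] [ 0.8 -0.7  0.1]
('pressed', True) 10.81 [454.9 -47.7  68.4] [-2.7 -0.5  8.5]
height above panel 5.08
hold 11.01 [454.9 -47.7  68.4] [-3.4  0.2  8.5]
back 11.53 [444.  -47.3 111.8] [ 0.1  0.6 -0.4]
timer 13.57 [ 454.3 -414.   176.9] [ 0.6 -0.4  0.5]
```

View pics/crop3.png

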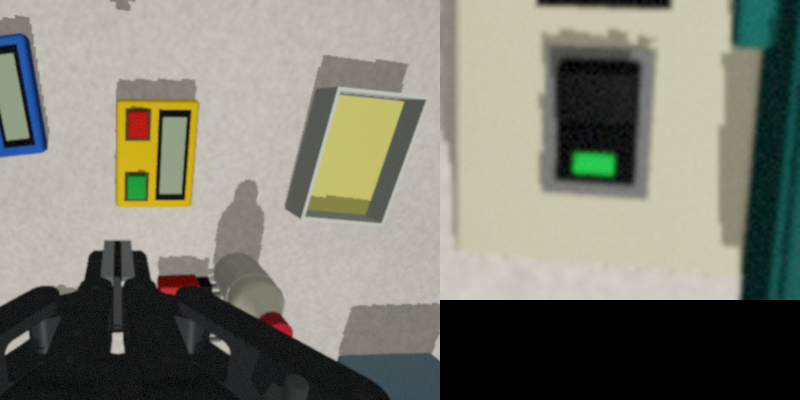

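The tip stopped 5.1 mm above the panel, which is the "on" height, and the crop shows the off half now raised. In the wrist view the green key is at (336,187) and the red at (338,124). Next I'll compute the key position and the clearance to the pipette and the bottle.

Run:
```python
from h import *; import pickle
from fit import T,world
m=pickle.load(open("w3.pkl","rb")); np.set_printoptions(precision=1,suppress=True)
print("green",at_z("wrist",336,187,27,m),"model",world(T,[(-18,-30,27)])); print("red",at_z("wrist",338,124,27,m),"model",world(T,[(-18,30,27)]))
print("bottle cap",at_z("wrist",475,330,105,m),"body near edge",at_z("wrist",425,275,0,m),at_z("top",437,193,100))
print("pipette head",at_z("wrist",360,283,30,m),at_z("top",451,207,30),"handle",at_z("top",456,230,25))
```

```text
green [ 471.2 -414.2   27. ] model [[ 474.1 -415.3   27. ]]
red [ 464.7 -354.4   27. ] model [[ 466.8 -355.7   27. ]]
bottle cap [ 596.7 -502.7  105. ] body near edge [ 592.1 -514.3   -0. ] [ 597.2 -498.9  100. ]
pipette head [ 511.2 -515.7   30. ] [ 551.4 -565.9   30. ] handle [ 457.9 -575.6   25. ]
```

Run:
```python
from bench import bot,imaging
import numpy as np, cv2
from fit import T
def st(l):
    s=bot.get_state(); print(l,round(s["t"],2),np.round(s["tcp_pos"],1),np.round(s["contact_force"],1))
K=np.array([472.5,-414.7,27.]); O=[np.pi,0,np.pi/2+T[2]]
bot.move_ptp(K+[0,0,40],O); st("over")
bot.movel(K+[0,0,6],max_speed=80)
h=bot.movel(K-[0,0,7],max_speed=10,threshold=9); st(("pressed",h))
bot.dwell(.2); st("hold")
bot.movel(K+[0,0,60],max_speed=100); st("up")
bot.move_ptp(K+[-22,0,150],O); st("clear")
im=imaging.capture("wrist"); t=imaging.capture("top")
t=cv2.resize(t[165:260,265:425],(560,332),interpolation=cv2.INTER_CUBIC)
w=cv2.resize(im[60:260,290:430],None,fx=1.6,fy=1.6)
w=cv2.copyMakeBorder(w,0,332-w.shape[0],0,0,cv2.BORDER_CONSTANT)
cv2.imwrite("pics/final.png",cv2.hconcat([t,w]))
```

```text
over 14.14 [ 472.9 -414.    67.6] [-0.1  0.1  0.4]
('pressed', True) 15.7 [ 472.5 -414.7   23. ] [-0.5 -0.   5.4]
hold 15.9 [ 472.5 -414.7   23. ] [-0.2  0.5  4.4]
up 16.7 [ 472.1 -414.3   86.4] [-0.2 -0.9 -0.6]
clear 17.16 [ 450.5 -415.   177.6] [ 0.9  0.6 -0.4]
```

View pics/final.png

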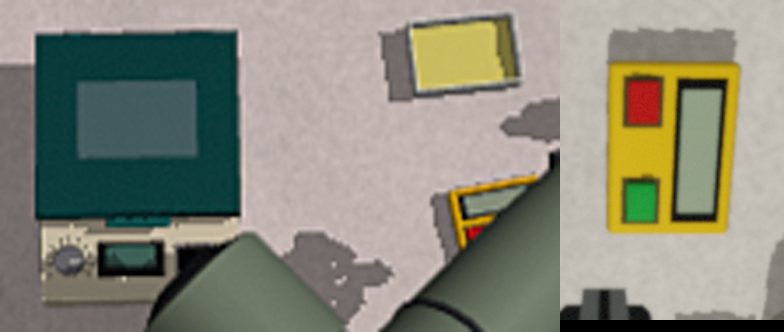

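The final picture shows the lid shut, the dial unchanged, the timer where it was, and the green key up again. The key bottomed at z = 23.0, its full 4 mm. Handing in.

```bash
python3 -c "
from bench import bot
print(bot.sign_off())"
```

```text
the job is handed in; nothing more can be done
None
```

I shut the lid gently, snapped the rocker on, then pressed the timer's green start key right down and released it, and handed the job in at about 17 s of the 51 s allowed.

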